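# Put the lid on the loaded saucepan

## Robot

A 6-joint arm with a two-finger parallel gripper is mounted at the origin on a cart in front of the work surface, level with it; the furniture and walls round the work are solid. World frame = base frame: x ahead of the robot, y to its left, z up, the work surface at z = 0. Lengths are in mm, angles in rad, forces in N, time in s.
With the tool pointing down it reaches from about 350 to 875 mm from the base axis. Payload 4.2 kg.
Tool frame: the origin (TCP) lies midway between the tips of the shut fingers; the grasp point (between the pads) lies 19 mm behind it; z points along the fingers, y is the line along which they close (so a half turn about z gives the same grasp; the last joint's range is limited). The gripper opens to 85 mm and grips with 20 to 120 N. Pads are 22 mm wide; open, the fingers measure 114 mm over their backs; the gripper's body (76 mm by 85 mm) begins 54 mm behind the grasp point. The pads swing forward as they close: fully open they stand 13 mm farther back than shut.
Start: joints at [1.495, 0.385, 0.008, 0, -1.194, -0.259], TCP at [205.33, 590.287, 231.312] pointing down, gripper open.
Joint ranges: [-3.14, 3.14], [-1.21, 2.06], [-1.07, 1.41], [-3.16, 2.05], [-2.99, -0.16], [-3.1, 3.1]. Speed limits (rad/s): [2.79, 2.79, 3.14, 3.14, 3.14, 3.14].

## Interface

Orientations are given as a unit quaternion [x, y, z, w].
In Python, from bench import arm gives the robot as it stands. The module is installed in compiled form; this text tells all that it offers.
- The arm moves only by the shell command python3 -m handwheel 'ROWS' [OPENING]. ROWS is JSON, a list of rows, each an object of numbers: "x", "y", "z": the shift along the world's x, y, z each as a share of 20 cm, from -1 to 1; "ax", "ay", "az": the turn, a rotation vector about the world's x, y, z each as a share of 90 degrees, from -1 to 1. In form: [{"x": .., "y": .., "z": .., "ax": .., "ay": .., "az": ..}, ...]. A call has exactly 8 rows; each row shifts and turns the commanded pose from where the row before left it; what a row does not reach is not made up. A row lasts 1/10 s, in which the tool goes at most 50 mm and 8.59 degrees, less where a joint would pass 70% of its speed; a pose out of reach is approached as far as the arm can. A call with a number of a shift or a turn outside -1 to 1 is refused whole. A call with a gripper value outside its range is refused whole. OPENING is the opening, from -1 (shut) to 1 (fully open), set as the call begins (- or left out, the last holds). The fingers move at their own pace and stop on an object; the grip force is fixed at half the most. Time passes only in rows, so rows that do not move let the fingers close, or fill a call up. It gives the time, the measured TCP pose, the force, the opening and the grip force at its end, in the units of the state.
- arm.read_state(): the state, without advancing time (a new reading comes with each control period).
- arm.get_image(name): name is "scene" or "top" or "wrist"; returns the picture (400x640x3 uint8, red, green, blue); there is no depth.
- arm.camera_params(name): a dict with "K" (3x3 intrinsics, pixels), "position" and "orientation" of the camera in the world. Camera axes: x right, y down, z forward; pixel columns grow to the right and rows downward; lengths in mm; the calibration is good to about 2 mm. The wrist camera is an equidistant fisheye: a pixel r from the principal point sees the ray r / f radians off the axis. A picture is of the moment at which its call begins: read the wrist's pose just before it. camera_params takes no time and is no camera call; for the wrist camera it gives the pose at the moment of the call.
- arm.job_done(): hands the job in; it is judged then, once.
The state is a dict: "clock": time; "joints": joint angles; "joint_vel": joint speeds; "joint_efforts": joint torques, N m; "position": TCP position; "ee_rot": TCP orientation; "contact_force": force on the tool from outside, world axes, zero at the start; "wrist_torque": the same for the moment, N m; "gripper_width": finger opening in mm; "grasp_force": force on a finger pad.
Only numpy, scipy, OpenCV 4.12 (cv2) and the standard library are available. Lean on these libraries where they do the work, as an engineer would, in place of code of your own. Each camera call takes 0.05 s, during which the arm holds its last target. There are 200 camera calls.

## Task

The eggs are in the saucepan, so close it up: put on the lid that fits, the larger of the two steel lids lying on the worktop, so that it sits level and centred on the rim and covers the whole mouth. Set it down gently rather than dropping it, and leave the saucepan and the smaller lid where they are.

Things in the scene. Friction and masses are not known exactly. Their poses are not given: they have to be found in the camera images.
- lid_large: larger of two round steel lids, 180 mm across, 0.2-0.4 kg, knob up. Origin: centre of the underside, z up. Heights above it: 0-8 mm a step 124 mm across, which goes into the pan; at 8 mm the underside of the plate, which rests on the rim (seated, the origin is 8 mm below the rim); dome up to 25 mm; thin stem; 30-56 mm the black round knob, 30 mm across (sides straight from 34 to 52)
- lid_small: the smaller steel lid, of the same form but 130 mm across (step 90 mm across), also 56 mm high with the same knob; origin and axes as for the larger lid. Too small for this pan: leave it alone
- pan_rim (a point): centre of the mouth of the grey saucepan, level with its rim, 99 mm over the worktop; z up. The pan stands loose (0.9 kg, three brown eggs on its floor); its rim is 163 mm across outside, 156 mm inside, so the lid's step enters with several mm of play. Its long handle with a black grip points to the robot's right and rises 12 mm above the rim at the far end

How it is judged:
By the outcome, as a careful person would: the job done as asked, in the order asked, and still so for the second after the job is handed in, with the robot touching nothing.
It also fails if it takes over 35 s, if anything falls off the work surface, if the arm or the gripper's body presses on something with over 40 N, if the wrist force passes 120 N, or if a joint passes its speed limit or range.

## Working session

There is one attempt and no reset: what is moved stays moved. The work goes in short steps, Python scripts to look and compute and a shell command to move; the robot and the scene stay as the last step left them, time stands still between calls to the robot, and variables do not carry over. Pictures are saved under pics/ and viewed, at most 10 in all, crops included, and the job is handed in when it is done.

```bash
mkdir -p pics; python3 - <<'E'
from bench import arm
import cv2,numpy as np
for n in ["scene","top"]:
    p=arm.camera_params(n);print(n,np.round(p["K"],1).tolist(),p["position"],p["orientation"])
    cv2.imwrite(f"pics/{n}0.png",arm.get_image(n)[:,:,::-1])
s=arm.read_state();print(s["ee_rot"],s["clock"],s["gripper_width"])
E
```

```text
scene [[408.7, 0.0, 324.2], [0.0, 408.7, 204.0], [0.0, 0.0, 1.0]] [  65.83768957 -567.77800348  477.81301782] [ 0.81962042 -0.23188652  0.15171178 -0.5014325 ]
top [[433.3, 0.0, 317.5], [0.0, 433.3, 201.4], [0.0, 0.0, 1.0]] [405.89957897  97.48696198 958.16544489] [-0.70235197  0.71078368 -0.03364677  0.01887215]
[ 9.86008677e-01 -1.66691092e-01 -9.87845044e-05  9.79159737e-04] 0.1 85.49612460079624
```

View pics/top0.png

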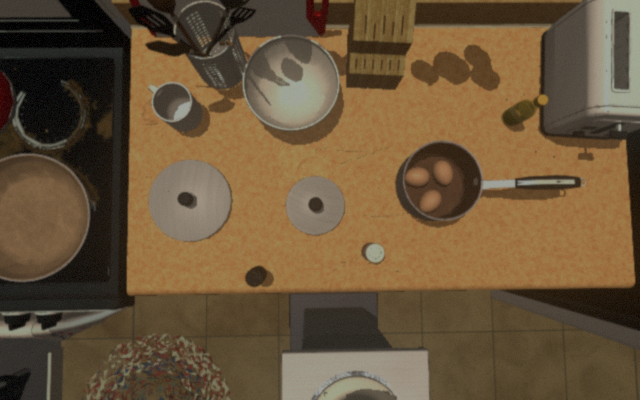

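View pics/scene0.png

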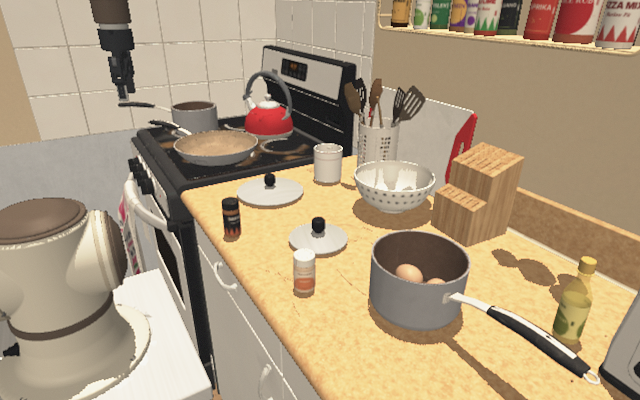

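Top view: large lid centred near (190,200) with its knob at (186,199), small lid at (316,205), and pan mouth near (442,181) with its handle to the right. The scene view agrees. Next I'll measure with masks.

```bash
cat > h.py <<'E'
import numpy as np,cv2
from scipy.spatial.transform import Rotation as R
def cast(p,uv,z):
    uv=np.atleast_2d(np.array(uv,float));K=np.array(p["K"])
    d=np.c_[(uv-K[:2,2])/K[0,0],np.ones(len(uv))]@R.from_quat(p["orientation"]).as_matrix().T
    o=np.array(p["position"]);return (o+d*((z-o[2])/d[:,2])[:,None])[:,:2]
def circ(P):
    A=np.c_[2*P,np.ones(len(P))];s=np.linalg.lstsq(A,(P**2).sum(1),rcond=None)[0]
    return s[:2],np.sqrt(s[2]+s[0]**2+s[1]**2)
def robust(P):
    for _ in range(6):
        c,r=circ(P);e=abs(np.hypot(*(P-c).T)-r);k=e<max(2,1.5*np.median(e));P=P[k]
    return np.round(c,1),round(float(r),1),len(P)
E
python3 - <<'E'
from h import *
from bench import arm
p=arm.camera_params("top");im=cv2.imread("pics/top0.png")
hsv=cv2.cvtColor(im,cv2.COLOR_BGR2HSV)
m=((hsv[:,:,1]<75)).astype(np.uint8)*255
def blob(m,box):
    x0,y0,x1,y1=box;mm=np.zeros_like(m);mm[y0:y1,x0:x1]=m[y0:y1,x0:x1]
    c=max(cv2.findContours(mm,cv2.RETR_EXTERNAL,cv2.CHAIN_APPROX_NONE)[0],key=cv2.contourArea)
    return c[:,0,:].astype(float)
for n,b,z in [("large",(140,150,240,248),9),("small",(278,168,355,243),9),("pan",(395,135,483,228),99)]:
    C=blob(m,b);print(n,robust(cast(p,C,z)),C.mean(0))
d=(im.max(2)<70).astype(np.uint8)*255
for n,b in [("knobL",(172,185,204,213)),("knobS",(302,192,330,218))]:
    C=blob(d,b);print(n,robust(cast(p,C,50)),C.mean(0))
cv2.imwrite("pics/m.png",np.hstack([cv2.resize(m[130:260,130:490],None,fx=2,fy=2,interpolation=0)]))
E
```

```text
large (array([482.8, 356.8]), 87.8, 228) [189.47807018 200.09210526]
small (array([468.6,  83.2]), 62.6, 163) [314.53374233 205.19018405]
pan (array([ 509.4, -170.7]), 78.1, 152) [414.05988024 193.45508982]
knobL (array([481.4, 353.6]), 14.2, 34) [185.66666667 198.87179487]
knobS (array([467.6,  82.7]), 12.8, 35) [315.51428571 204.17142857]
```

View pics/m.png

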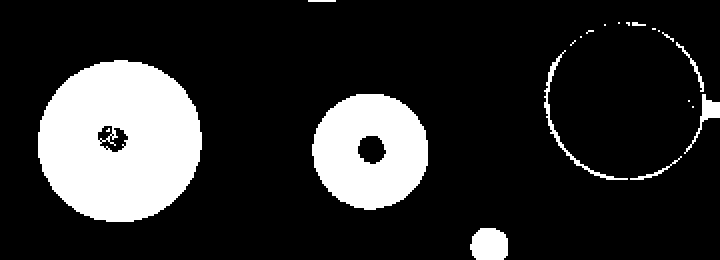

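The mask shows the large lid at about (482,356) with radius 88, and the pan at (509,-171). Both sizes match the given ones. Moving above the large lid.

```bash
python3 -m handwheel '[{"x":0.173,"y":-0.146},{"x":0.173,"y":-0.146},{"x":0.173,"y":-0.146},{"x":0.173,"y":-0.146},{"x":0.173,"y":-0.146},{"x":0.173,"y":-0.146},{"x":0.173,"y":-0.146},{"x":0.173,"y":-0.146}]' 1
python3 -m handwheel '[{"z":-0.1},{"z":-0.1},{"z":-0.1},{"z":-0.1},{},{},{},{}]'
python3 - <<'E'
from bench import arm
import cv2,numpy as np
p=arm.camera_params("wrist");print(np.round(p["K"],1).tolist(),p["position"],p["orientation"])
cv2.imwrite("pics/w1.png",arm.get_image("wrist")[:,:,::-1])
E
```

```text
[[309.7, 0.0, 317.9], [0.0, 309.7, 202.9], [0.0, 0.0, 1.0]] [275.54477148 565.70393151 372.81764108] [-0.57348015  0.80584367  0.119694   -0.08608045]invalid input at $[0]: expected keys x, y, z, ax, ay, az
invalid input at $[0]: expected keys x, y, z, ax, ay, az
```

View pics/w1.png

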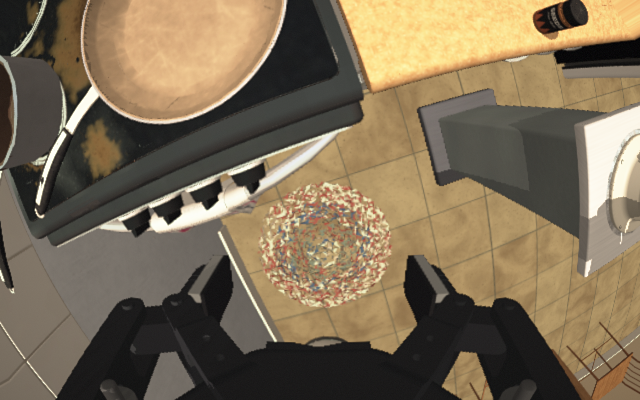

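The rows were refused because all six keys are required, so the arm hasn't moved. The picture shows only the stove and floor. Retrying with full rows.

```bash
python3 -m handwheel '[{"x":0.173,"y":-0.146,"z":0,"ax":0,"ay":0,"az":0},{"x":0.173,"y":-0.146,"z":0,"ax":0,"ay":0,"az":0},{"x":0.173,"y":-0.146,"z":0,"ax":0,"ay":0,"az":0},{"x":0.173,"y":-0.146,"z":0,"ax":0,"ay":0,"az":0},{"x":0.173,"y":-0.146,"z":0,"ax":0,"ay":0,"az":0},{"x":0.173,"y":-0.146,"z":0,"ax":0,"ay":0,"az":0},{"x":0.173,"y":-0.146,"z":0,"ax":0,"ay":0,"az":0},{"x":0.173,"y":-0.146,"z":0,"ax":0,"ay":0,"az":0}]' 1
python3 -m handwheel '[{"x":0,"y":0,"z":-0.1,"ax":0,"ay":0,"az":0},{"x":0,"y":0,"z":-0.1,"ax":0,"ay":0,"az":0},{"x":0,"y":0,"z":-0.1,"ax":0,"ay":0,"az":0},{"x":0,"y":0,"z":-0.1,"ax":0,"ay":0,"az":0},{"x":0,"y":0,"z":0,"ax":0,"ay":0,"az":0},{"x":0,"y":0,"z":0,"ax":0,"ay":0,"az":0},{"x":0,"y":0,"z":0,"ax":0,"ay":0,"az":0},{"x":0,"y":0,"z":0,"ax":0,"ay":0,"az":0}]'
python3 - <<'E'
from bench import arm
import cv2,numpy as np
p=arm.camera_params("wrist");print(p["position"],p["orientation"]);np.save("pics/w2.npy",np.r_[p["position"],p["orientation"]])
cv2.imwrite("pics/w2.png",arm.get_image("wrist")[:,:,::-1])
E
```

```text
clock: 0.95
position: [483.2, 355.2, 231.1]
ee_rot: [0.986, -0.167, -0.0, 0.0]
contact_force: [0.9, 0.7, -0.3]
gripper_width: 85.5
grasp_force: 0.0
clock: 1.75
position: [482.6, 357.3, 152.7]
ee_rot: [0.986, -0.166, 0.001, -0.001]
contact_force: [0.4, -0.0, -0.3]
gripper_width: 85.1
grasp_force: 0.0
[552.6397091  332.67169199 295.2022605 ] [-0.57393829  0.80559585  0.12053036 -0.08415812]
```

View pics/w2.png

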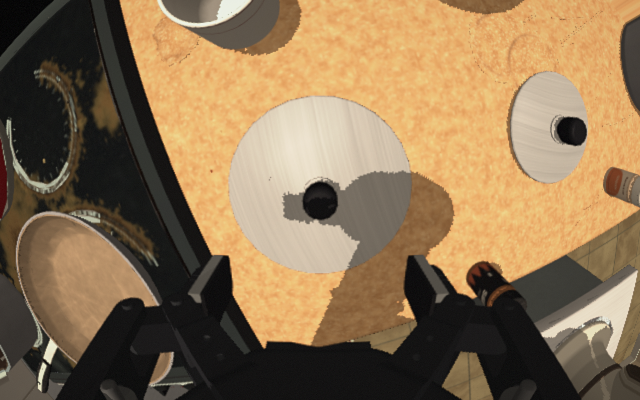

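Wrist view: the large lid is centred near (320,185) and its knob at (320,200), about midway between the fingers. Refining the position with the fisheye model.

```bash
cat >> h.py <<'E'
KW=(309.7,317.9,202.9)
def fcast(pose,uv,z):
    uv=np.atleast_2d(np.array(uv,float))-KW[1:];r=np.hypot(*uv.T)+1e-9;t=r/KW[0]
    d=np.c_[uv/r[:,None]*np.sin(t)[:,None],np.cos(t)]@R.from_quat(pose[3:]).as_matrix().T
    return (pose[:3]+d*((z-pose[2])/d[:,2])[:,None])[:,:2]
E
python3 - <<'E'
from h import *
q=np.load("pics/w2.npy");im=cv2.imread("pics/w2.png");h=cv2.cvtColor(im,cv2.COLOR_BGR2HSV)
m=(h[:,:,1]<90).astype(np.uint8)*255
m[:,:215]=0;m[:85]=0;m[280:]=0;m[:,425:]=0
c=max(cv2.findContours(m,cv2.RETR_EXTERNAL,cv2.CHAIN_APPROX_NONE)[0],key=cv2.contourArea)[:,0,:]
print("plate",robust(fcast(q,c,9)))
k=(im.max(2)<50).astype(np.uint8)*255;k[:,:298]=0;k[:,345:]=0;k[:170]=0;k[230:]=0
c=max(cv2.findContours(k,cv2.RETR_EXTERNAL,cv2.CHAIN_APPROX_NONE)[0],key=cv2.contourArea)[:,0,:]
print("knob",robust(fcast(q,c,45)),cv2.boundingRect(c))
E
```

```text
plate (array([482. , 356.3]), 89.2, 511)
knob (array([482.2, 356.1]), 15.1, 101) (303, 182, 35, 38)
```

Both estimates give (482,356) with correct radii. Descending.

```bash
python3 -m handwheel '[{"x":0,"y":-0.005,"z":-0.12,"ax":0,"ay":0,"az":0},{"x":0,"y":0,"z":-0.12,"ax":0,"ay":0,"az":0},{"x":0,"y":0,"z":-0.1,"ax":0,"ay":0,"az":0},{"x":0,"y":0,"z":-0.1,"ax":0,"ay":0,"az":0},{"x":0,"y":0,"z":-0.1,"ax":0,"ay":0,"az":0},{"x":0,"y":0,"z":-0.06,"ax":0,"ay":0,"az":0},{"x":0,"y":0,"z":0,"ax":0,"ay":0,"az":0},{"x":0,"y":0,"z":0,"ax":0,"ay":0,"az":0}]'
```

```text
clock: 2.6
position: [482.6, 356.2, 32.1]
ee_rot: [0.986, -0.166, 0.0, -0.0]
contact_force: [-0.4, 0.1, -0.3]
gripper_width: 85.3
grasp_force: 0.0
```

```bash
python3 -m handwheel '[{"x":0,"y":0,"z":-0.015,"ax":0,"ay":0,"az":0},{"x":0,"y":0,"z":0,"ax":0,"ay":0,"az":0},{"x":0,"y":0,"z":0,"ax":0,"ay":0,"az":0},{"x":0,"y":0,"z":0,"ax":0,"ay":0,"az":0},{"x":0,"y":0,"z":0,"ax":0,"ay":0,"az":0},{"x":0,"y":0,"z":0,"ax":0,"ay":0,"az":0},{"x":0,"y":0,"z":0,"ax":0,"ay":0,"az":0},{"x":0,"y":0,"z":0,"ax":0,"ay":0,"az":0}]' -1
python3 -m handwheel '[{"x":0,"y":0,"z":0,"ax":0,"ay":0,"az":0},{"x":0,"y":0,"z":0,"ax":0,"ay":0,"az":0},{"x":0,"y":0,"z":0,"ax":0,"ay":0,"az":0},{"x":0,"y":0,"z":0,"ax":0,"ay":0,"az":0},{"x":0,"y":0,"z":0,"ax":0,"ay":0,"az":0},{"x":0,"y":0,"z":0,"ax":0,"ay":0,"az":0},{"x":0,"y":0,"z":0,"ax":0,"ay":0,"az":0},{"x":0,"y":0,"z":0,"ax":0,"ay":0,"az":0}]'
```

```text
clock: 3.4
position: [482.5, 356.1, 29.1]
ee_rot: [0.986, -0.166, 0.0, -0.0]
contact_force: [-1.6, 0.5, 5.7]
gripper_width: 27.8
grasp_force: 59.5
clock: 4.2
position: [482.5, 356.1, 29.1]
ee_rot: [0.986, -0.166, 0.0, -0.001]
contact_force: [-1.2, 0.0, 5.7]
gripper_width: 27.6
grasp_force: 59.5
```

Gripped at 59.5 N. The width of 27.6 is a little under 30, so I'll do a gentle test lift and check.

```bash
python3 -m handwheel '[{"x":0,"y":0,"z":0.02,"ax":0,"ay":0,"az":0},{"x":0,"y":0,"z":0.04,"ax":0,"ay":0,"az":0},{"x":0,"y":0,"z":0.04,"ax":0,"ay":0,"az":0},{"x":0,"y":0,"z":0.04,"ax":0,"ay":0,"az":0},{"x":0,"y":0,"z":0.02,"ax":0,"ay":0,"az":0},{"x":0,"y":0,"z":0,"ax":0,"ay":0,"az":0},{"x":0,"y":0,"z":0,"ax":0,"ay":0,"az":0},{"x":0,"y":0,"z":0,"ax":0,"ay":0,"az":0}]'
python3 - <<'E'
from bench import arm
import cv2,numpy as np
p=arm.camera_params("wrist");np.save("pics/w3.npy",np.r_[p["position"],p["orientation"]])
a=arm.get_image("wrist")[:,:,::-1];b=arm.get_image("scene")[:,:,::-1]
cv2.imwrite("pics/w3.png",a)
cv2.imwrite("pics/v3.png",np.vstack([cv2.resize(a[60:300,150:500],None,fx=1,fy=1),cv2.resize(b[80:240,180:355],None,fx=2,fy=2)]))
E
```

```text
clock: 5.0
position: [481.9, 355.4, 59.9]
ee_rot: [0.986, -0.167, -0.0, 0.0]
contact_force: [-0.1, 0.4, -1.8]
gripper_width: 27.7
grasp_force: 59.3
```

View pics/v3.png

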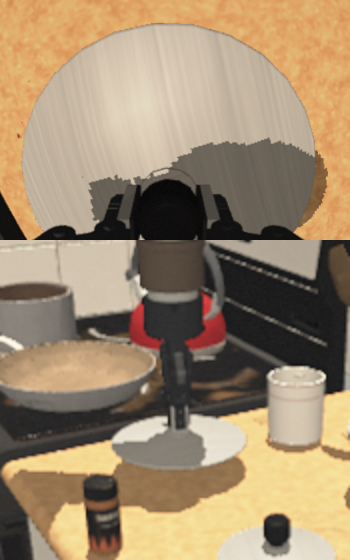

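The wrist and scene crops show the lid lifted, level, knob between the pads. Lifting higher, going halfway, and refining the pan position from the clear views.

```bash
python3 -m handwheel '[{"x":0,"y":0,"z":0.06,"ax":0,"ay":0,"az":0},{"x":0,"y":0,"z":0.1,"ax":0,"ay":0,"az":0},{"x":0,"y":0,"z":0.1,"ax":0,"ay":0,"az":0},{"x":0,"y":0,"z":0.1,"ax":0,"ay":0,"az":0},{"x":0,"y":0,"z":0.1,"ax":0,"ay":0,"az":0},{"x":0,"y":0,"z":0.1,"ax":0,"ay":0,"az":0},{"x":0,"y":0,"z":0.06,"ax":0,"ay":0,"az":0},{"x":0,"y":0,"z":0,"ax":0,"ay":0,"az":0}]'
python3 -m handwheel '[{"x":0,"y":-0.06,"z":0,"ax":0,"ay":0,"az":0},{"x":0,"y":-0.12,"z":0,"ax":0,"ay":0,"az":0},{"x":0.01,"y":-0.16,"z":0,"ax":0,"ay":0,"az":0},{"x":0.01,"y":-0.16,"z":0,"ax":0,"ay":0,"az":0},{"x":0.01,"y":-0.16,"z":0,"ax":0,"ay":0,"az":0},{"x":0.01,"y":-0.12,"z":0,"ax":0,"ay":0,"az":0},{"x":0.01,"y":-0.06,"z":0,"ax":0,"ay":0,"az":0},{"x":0,"y":0,"z":0,"ax":0,"ay":0,"az":0}]'
python3 - <<'E'
from h import *
from bench import arm
im=cv2.imread("pics/top0.png");p=arm.camera_params("top")
h=cv2.cvtColor(im,cv2.COLOR_BGR2HSV)
# outer rim edge: radial search for the wood (bright, saturated) boundary; ring = low-sat pixels
c0=np.array([442,181.]);ring=[]
for y in range(135,228):
    for x in range(395,483):
        if h[y,x,1]<75 and 32<np.hypot(x-442,y-181)<44: ring.append((x,y))
print("ring mid (want ~80)",robust(cast(p,ring,99)),len(ring))
# scene view: lip of the pan, low-sat ring
s=arm.camera_params("scene");im=cv2.imread("pics/scene0.png")
h=cv2.cvtColor(im,cv2.COLOR_BGR2HSV)
print("top spread",np.round(cast(s,[(371,258),(468,258),(420,232),(420,285)],99),0).tolist())
print(h[225:300:3,415].tolist())
q=arm.camera_params("wrist");np.save("pics/w4.npy",np.r_[q["position"],q["orientation"]]);st=arm.read_state()
print(st["position"],st["ee_rot"])
a=arm.get_image("wrist")[:,:,::-1];cv2.imwrite("pics/w4.png",a)
q=np.load("pics/w4.npy")
h=cv2.cvtColor(a,cv2.COLOR_BGR2HSV);m=(h[:,:,1]<90).astype(np.uint8)*255;m[225:]=0
c=max(cv2.findContours(m,cv2.RETR_EXTERNAL,cv2.CHAIN_APPROX_NONE)[0],key=cv2.contourArea)[:,0,:]
c=c[c[:,1]<220];print("lid in hand",robust(fcast(q,c,st["position"][2]-29+9)),cv2.boundingRect(c))
E
```

```text
clock: 5.9
position: [482.9, 356.5, 186.8]
ee_rot: [0.986, -0.167, 0.001, -0.002]
contact_force: [0.9, 0.1, -1.6]
gripper_width: 27.7
grasp_force: 59.4
clock: 6.7
position: [491.6, 185.7, 183.5]
ee_rot: [0.986, -0.168, -0.001, 0.001]
contact_force: [-0.6, 0.5, -2.8]
gripper_width: 27.6
grasp_force: 59.4
ring mid (want ~80) (array([ 510.2, -172. ]), 79.1, 311) 337
top spread [[432.0, -141.0], [569.0, -223.0], [561.0, -121.0], [451.0, -234.0]]
[[15, 116, 145], [16, 126, 228], [13, 41, 156], [10, 87, 85], [12, 87, 85], [10, 92, 86], [12, 90, 91], [13, 91, 90], [12, 92, 89], [12, 91, 90], [12, 96, 88], [11, 90, 88], [12, 91, 90], [11, 86, 83], [13, 108, 232], [19, 89, 243], [19, 89, 243], [17, 96, 239], [15, 100, 231], [14, 53, 186], [17, 27, 132], [16, 28, 136], [16, 28, 136], [16, 28, 136], [13, 27, 134]]
[491.6226568  185.68188403 183.46140715] [ 9.85816532e-01 -1.67822962e-01 -7.96843380e-04  7.64434047e-04]
lid in hand (array([487. , 184.3]), 93.3, 252) (172, 84, 297, 136)
```

View pics/w4.png

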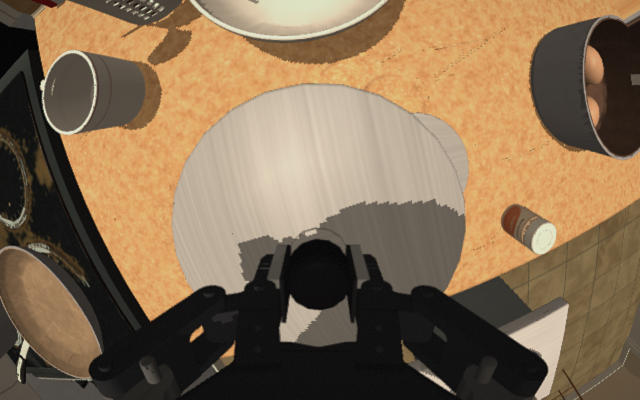

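The lid is held level. The small lid peeks out at (455,140) and contaminated that fit, so I'll refit on the clean part only. The pan, at upper right, is clear of the path.

```bash
python3 - <<'E'
from h import *
for n,tz,tcp,xm in (("w3",59.9,(481.9,355.4),640),("w4",183.5,(491.6,185.7),395)):
    a=cv2.imread(f"pics/{n}.png");q=np.load(f"pics/{n}.npy")
    h=cv2.cvtColor(a,cv2.COLOR_BGR2HSV);m=(h[:,:,1]<90).astype(np.uint8)*255;m[250:]=0;m[:75]=0;m[:,:160]=0
    if n=="w4": m[:80]=0
    c=max(cv2.findContours(m,cv2.RETR_EXTERNAL,cv2.CHAIN_APPROX_NONE)[0],key=cv2.contourArea)[:,0,:]
    c=c[(c[:,1]<225)&(c[:,0]<xm)]
    for dz in (-24,-20,-16):
        f=robust(fcast(q,c,tz+dz));print(n,dz,f,np.round(f[0]-tcp,1))
E
python3 -m handwheel '[{"x":0.005,"y":-0.08,"z":0,"ax":0,"ay":0,"az":0},{"x":0.015,"y":-0.16,"z":0,"ax":0,"ay":0,"az":0},{"x":0.015,"y":-0.2,"z":0,"ax":0,"ay":0,"az":0},{"x":0.015,"y":-0.2,"z":0,"ax":0,"ay":0,"az":0},{"x":0.01,"y":-0.2,"z":0,"ax":0,"ay":0,"az":0},{"x":0.01,"y":-0.2,"z":0,"ax":0,"ay":0,"az":0},{"x":0.01,"y":-0.16,"z":0,"ax":0,"ay":0,"az":0},{"x":0.01,"y":-0.1,"z":0,"ax":0,"ay":0,"az":0}]'
```

```text
w3 -24 (array([479.5, 356. ]), 91.8, 410) [-2.4  0.6]
w3 -20 (array([481.3, 355.4]), 89.5, 410) [-0.6  0. ]
w3 -16 (array([483. , 354.8]), 87.3, 410) [ 1.1 -0.6]
w4 -24 (array([489.6, 186.3]), 91.4, 282) [-2.   0.6]
w4 -20 (array([491.3, 185.7]), 89.3, 282) [-0.3  0. ]
w4 -16 (array([493.1, 185.1]), 87.1, 282) [ 1.5 -0.6]
clock: 7.55
position: [509.9, -74.1, 184.0]
ee_rot: [0.986, -0.167, -0.0, 0.0]
contact_force: [-0.1, 0.6, -2.7]
gripper_width: 27.7
grasp_force: 59.6
```

```bash
python3 - <<'E'
from bench import arm
import cv2,numpy as np
p=arm.camera_params("wrist");np.save("pics/w5.npy",np.r_[p["position"],p["orientation"]])
cv2.imwrite("pics/w5.png",arm.get_image("wrist")[:,:,::-1]);cv2.imwrite("pics/t5.png",arm.get_image("top")[:,:,::-1])
E
```

```text
(no output)
```

View pics/w5.png

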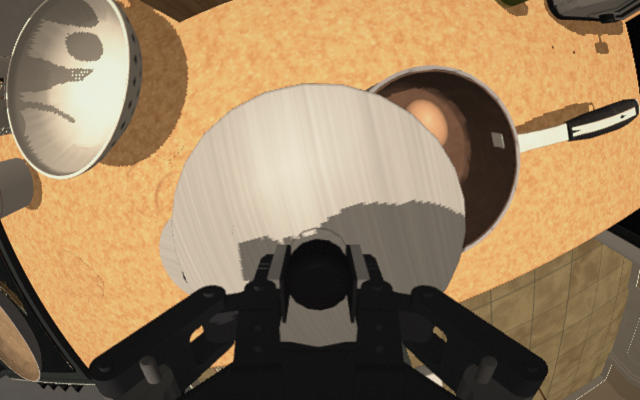

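The rim arc is visible past the lid, from (372,90) through (430,68) and (519,150) to (468,248). I'll fit it as a second measurement of the pan.

```bash
python3 - <<'E'
from h import *
a=cv2.imread("pics/w5.png");q=np.load("pics/w5.npy")
h=cv2.cvtColor(a,cv2.COLOR_BGR2HSV)
wood=((h[:,:,1]>100)&(h[:,:,2]>130)).astype(np.uint8)
# outermost: first wood->non-wood going inward along rays from the estimated rim centre pixel
c=np.array([440,160.]);P=[]
for t in np.deg2rad(np.arange(-115,80,1.5)):
    if -0.5<t<0.0: continue            # handle
    for r in np.arange(125,50,-.5):
        x,y=np.round(c+r*np.array([np.cos(t),np.sin(t)])).astype(int)
        if h[y,x,1]<70 and h[y,x,2]>60: P.append((x,y));break
print("outer rim (want 81.5)",robust(fcast(q,P,99)),len(P))
E
```

```text
outer rim (want 81.5) (array([ 510.3, -173.7]), 80.0, 110) 111
```

Wrist gives (510,-174), top gives (510,-172), so I'll target (510,-172.8).

```bash
python3 -m handwheel '[{"x":0,"y":-0.08,"z":0,"ax":0,"ay":0,"az":0},{"x":0,"y":-0.12,"z":0,"ax":0,"ay":0,"az":0},{"x":0,"y":-0.14,"z":0,"ax":0,"ay":0,"az":0},{"x":0,"y":-0.1,"z":0,"ax":0,"ay":0,"az":0},{"x":0,"y":-0.053,"z":0,"ax":0,"ay":0,"az":0},{"x":0,"y":0,"z":0,"ax":0,"ay":0,"az":0},{"x":0,"y":0,"z":0,"ax":0,"ay":0,"az":0},{"x":0,"y":0,"z":0,"ax":0,"ay":0,"az":0}]'
python3 -m handwheel '[{"x":0,"y":0,"z":-0.03,"ax":0,"ay":0,"az":0},{"x":0,"y":0,"z":-0.05,"ax":0,"ay":0,"az":0},{"x":0,"y":0,"z":-0.05,"ax":0,"ay":0,"az":0},{"x":0,"y":0,"z":-0.05,"ax":0,"ay":0,"az":0},{"x":0,"y":0,"z":-0.03,"ax":0,"ay":0,"az":0},{"x":0,"y":0,"z":0,"ax":0,"ay":0,"az":0},{"x":0,"y":0,"z":0,"ax":0,"ay":0,"az":0},{"x":0,"y":0,"z":0,"ax":0,"ay":0,"az":0}]'
```

```text
clock: 8.45
position: [510.2, -169.9, 184.3]
ee_rot: [0.986, -0.166, -0.0, -0.0]
contact_force: [-1.3, -0.0, -2.0]
gripper_width: 27.7
grasp_force: 59.7
clock: 9.25
position: [510.5, -171.0, 142.8]
ee_rot: [0.986, -0.167, 0.001, 0.0]
contact_force: [-0.3, 0.0, -2.1]
gripper_width: 27.9
grasp_force: 59.7
```

```bash
python3 -m handwheel '[{"x":0,"y":-0.009,"z":-0.02,"ax":0,"ay":0,"az":0},{"x":0,"y":0,"z":-0.02,"ax":0,"ay":0,"az":0},{"x":0,"y":0,"z":-0.02,"ax":0,"ay":0,"az":0},{"x":0,"y":0,"z":-0.02,"ax":0,"ay":0,"az":0},{"x":0,"y":0,"z":-0.015,"ax":0,"ay":0,"az":0},{"x":0,"y":0,"z":0,"ax":0,"ay":0,"az":0},{"x":0,"y":0,"z":0,"ax":0,"ay":0,"az":0},{"x":0,"y":0,"z":0,"ax":0,"ay":0,"az":0}]'
```

```text
clock: 10.05
position: [510.3, -172.7, 123.5]
ee_rot: [0.986, -0.167, 0.0, 0.0]
contact_force: [0.7, -0.5, -1.6]
gripper_width: 28.0
grasp_force: 59.7
```

```bash
python3 -m handwheel '[{"x":0,"y":0,"z":-0.005,"ax":0,"ay":0,"az":0},{"x":0,"y":0,"z":0,"ax":0,"ay":0,"az":0},{"x":0,"y":0,"z":-0.005,"ax":0,"ay":0,"az":0},{"x":0,"y":0,"z":0,"ax":0,"ay":0,"az":0},{"x":0,"y":0,"z":-0.004,"ax":0,"ay":0,"az":0},{"x":0,"y":0,"z":0,"ax":0,"ay":0,"az":0},{"x":0,"y":0,"z":0,"ax":0,"ay":0,"az":0},{"x":0,"y":0,"z":0,"ax":0,"ay":0,"az":0}]'
```

```text
clock: 10.85
position: [510.2, -172.7, 120.5]
ee_rot: [0.986, -0.167, 0.0, 0.0]
contact_force: [0.7, -0.4, -1.4]
gripper_width: 27.6
grasp_force: 59.7
```

```bash
python3 -m handwheel '[{"x":0,"y":0,"z":-0.003,"ax":0,"ay":0,"az":0},{"x":0,"y":0,"z":0,"ax":0,"ay":0,"az":0},{"x":0,"y":0,"z":-0.003,"ax":0,"ay":0,"az":0},{"x":0,"y":0,"z":0,"ax":0,"ay":0,"az":0},{"x":0,"y":0,"z":0,"ax":0,"ay":0,"az":0},{"x":0,"y":0,"z":0,"ax":0,"ay":0,"az":0},{"x":0,"y":0,"z":0,"ax":0,"ay":0,"az":0},{"x":0,"y":0,"z":0,"ax":0,"ay":0,"az":0}]'
```

```text
clock: 11.65
position: [510.3, -172.8, 120.0]
ee_rot: [0.986, -0.166, 0.0, 0.0]
contact_force: [-2.4, 0.4, 5.7]
gripper_width: 27.9
grasp_force: 60.4
```

Contact at TCP z 120, exactly the seated height, with about 7 N. Releasing, then rising.

```bash
python3 -m handwheel '[{"x":0,"y":0,"z":0,"ax":0,"ay":0,"az":0},{"x":0,"y":0,"z":0,"ax":0,"ay":0,"az":0},{"x":0,"y":0,"z":0,"ax":0,"ay":0,"az":0},{"x":0,"y":0,"z":0,"ax":0,"ay":0,"az":0},{"x":0,"y":0,"z":0,"ax":0,"ay":0,"az":0},{"x":0,"y":0,"z":0,"ax":0,"ay":0,"az":0},{"x":0,"y":0,"z":0,"ax":0,"ay":0,"az":0},{"x":0,"y":0,"z":0,"ax":0,"ay":0,"az":0}]' 1
python3 -m handwheel '[{"x":0,"y":0,"z":0.05,"ax":0,"ay":0,"az":0},{"x":0,"y":0,"z":0.1,"ax":0,"ay":0,"az":0},{"x":0,"y":0,"z":0.12,"ax":0,"ay":0,"az":0},{"x":0,"y":0,"z":0.12,"ax":0,"ay":0,"az":0},{"x":0,"y":0,"z":0.12,"ax":0,"ay":0,"az":0},{"x":0,"y":0,"z":0.1,"ax":0,"ay":0,"az":0},{"x":0,"y":0,"z":0.05,"ax":0,"ay":0,"az":0},{"x":0,"y":0,"z":0,"ax":0,"ay":0,"az":0}]'
python3 -m handwheel '[{"x":-0.06,"y":0,"z":0,"ax":0,"ay":0,"az":0},{"x":-0.1,"y":0,"z":0,"ax":0,"ay":0,"az":0},{"x":-0.1,"y":0,"z":0,"ax":0,"ay":0,"az":0},{"x":-0.1,"y":0,"z":0,"ax":0,"ay":0,"az":0},{"x":-0.06,"y":0,"z":0,"ax":0,"ay":0,"az":0},{"x":0,"y":0,"z":0,"ax":0,"ay":0,"az":0},{"x":0,"y":0,"z":0,"ax":0,"ay":0,"az":0},{"x":0,"y":0,"z":0,"ax":0,"ay":0,"az":0}]'
python3 - <<'E'
from h import *
from bench import arm
p=arm.camera_params("wrist");q=np.r_[p["position"],p["orientation"]]
a=arm.get_image("wrist")[:,:,::-1].copy();b=arm.get_image("scene")[:,:,::-1]
cv2.imwrite("pics/w6.png",a);cv2.imwrite("pics/v6.png",np.hstack([cv2.resize(a,(480,300)),b[150:350,320:600][:, :300].repeat(1,0)[:200] if 0 else cv2.resize(b[150:350,330:530],(300,300))]))
h=cv2.cvtColor(a,cv2.COLOR_BGR2HSV);m=(h[:,:,1]<90).astype(np.uint8)*255
u=[317,180]
best=None
for c in cv2.findContours(m,cv2.RETR_EXTERNAL,cv2.CHAIN_APPROX_NONE)[0]:
    if cv2.contourArea(c)>4000:
        f=robust(fcast(q,c[:,0,:],100));print(f,cv2.boundingRect(c))
E
```

```text
clock: 12.45
position: [510.1, -172.7, 119.3]
ee_rot: [0.986, -0.167, -0.0, 0.0]
contact_force: [-0.6, -0.5, -0.3]
gripper_width: 85.3
grasp_force: 0.0
clock: 13.25
position: [510.8, -172.8, 253.2]
ee_rot: [0.986, -0.167, 0.002, -0.0]
contact_force: [0.8, 0.1, -0.5]
gripper_width: 85.6
grasp_force: 0.0
clock: 14.05
position: [426.8, -172.7, 251.1]
ee_rot: [0.986, -0.167, -0.0, 0.0]
contact_force: [0.6, -0.1, 0.7]
gripper_width: 85.6
grasp_force: 0.0
(array([474.6,  17.3]), 48.9, 221) (109, 161, 73, 85)
(array([ 511.6, -219.9]), 131.0, 168) (199, 16, 342, 183)
(array([ 214.6, -148.7]), 516.6, 354) (0, 0, 640, 400)
(array([722.3, 104.4]), 114.9, 91) (0, 0, 98, 139)
```

View pics/v6.png

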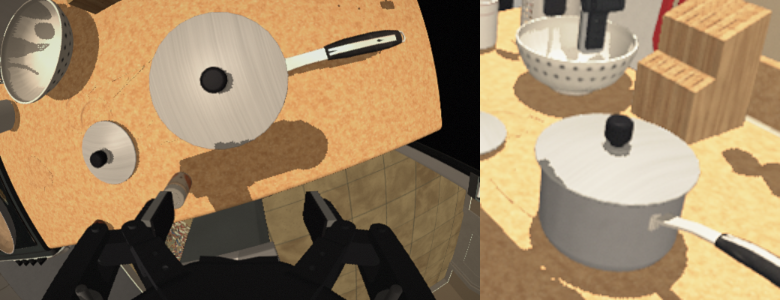

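The lid sits level over the whole mouth in both views, and the small lid is undisturbed. One numeric check of the centring with the handle excluded.

```bash
python3 - <<'E'
from h import *
from bench import arm
p=arm.camera_params("wrist");q=np.r_[p["position"],p["orientation"]]
a=cv2.imread("pics/w6.png");h=cv2.cvtColor(a,cv2.COLOR_BGR2HSV);m=(h[:,:,1]<90).astype(np.uint8)*255
m[:,:190]=0;m[:,378:]=0;m[200:]=0
c=max(cv2.findContours(m,cv2.RETR_EXTERNAL,cv2.CHAIN_APPROX_NONE)[0],key=cv2.contourArea)[:,0,:]
c=c[(c[:,0]<376)&(c[:,1]<185)]
print(robust(fcast(q,c,100)))
E
```

```text
(array([ 510.2, -172.4]), 89.2, 355)
```

The lid is at (510.2,-172.4) with radius 89 at rim height, matching the pan centre. Handing in.

```bash
python3 -c "
from bench import arm
print(arm.job_done())"
```

```text
the job is handed in; nothing more can be done
None
```

The larger lid is on the saucepan, level and within about 2 mm of the centre of the rim by the camera measurements; it was set down gently, the smaller lid was not touched, and the job was handed in at about 14 s.

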